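# Press the bush carrier down and slide it home under the drag spring

## Robot

A 6-joint arm with a two-finger parallel gripper is mounted at the origin on the work surface. World frame = base frame: x ahead of the robot, y to its left, z up, the work surface at z = 0. Lengths are in m, angles in rad, forces in N, time in s.
With the tool pointing down it reaches from about 0.275 to 0.875 m from the base axis. Payload 12.5 kg.
Tool frame: the origin (TCP) lies at the very end of the fingers, on their centre line; the grasp point (between the pads) lies 19 mm behind it; z points along the fingers, x is the direction in which the jaws open and shut, and the axes are right-handed (so a half turn about z gives the same grasp; the last joint's range is limited). The gripper opens to 85 mm and grips with 20 to 120 N. Pads are 22 mm wide; open, the fingers measure 114 mm over their backs; the gripper's body (76 mm by 85 mm) begins 54 mm behind the grasp point. The pads swing forward as they close: fully open they stand 13 mm farther back than shut.
Start: joints at [-0.085, 0.351, 1.652, -0, 1.139, -0.085], TCP at [0.55, 0, 0.231] pointing down, gripper open.
Joint ranges: [-2.75, 2.75], [-0.79, 2.1], [0.01, 2.65], [-1.57, 4.71], [0.07, 3.14], [-2.87, 2.87]. Speed limits (rad/s): [2.22, 2.22, 2.79, 3.14, 3.14, 3.14].

## Interface

Orientations are given as a rotation vector (axis times angle).
In Python, from cell import robot, camera, get_calibration, spot_in, masks_of, place_of gives the robot as it stands.
- The arm moves only by the shell command python3 -m crank 'ROWS' [FORCE]. ROWS is a JSON object of lists of equal length, an entry for each row: "dr": the turn, a rotation vector about the world's x, y, z in rad, a list of three; "delta_pos": the shift along the world's x, y, z in cm, a list of three; "hand": the gripper command: -1 is shut, 1 is fully open, values between are in proportion. In form: {"dr": [[wx, wy, wz], ...], "delta_pos": [[dx, dy, dz], ...], "hand": [hand, ...]}. A call has 1 to 10 rows; each row is the pose to reach, as a shift and turn from the pose commanded when the call began; what a row does not reach only later rows make up. A row lasts 1/12 s, in which the tool goes at most 41.7 mm and 7.16 degrees, less where a joint would pass 70% of its speed; a pose out of reach is approached as far as the arm can. A call with a gripper value outside its range is refused whole. The fingers move at their own pace and stop on an object; FORCE is the grip in N (left out, the last holds). Time passes only in rows, so rows that repeat a pose let the fingers close. It gives the time, the measured TCP pose, the force and the opening at its end, in the units of the state.
- robot.state(): the state, without advancing time (a new reading comes with each control period).
- camera(name): name is "scene" or "side" or "wrist"; returns (picture, depth): 400x640x3 uint8, blue, green, red; 400x640 float32, m along the optical axis (not along the pixel's ray), 0 where there is no reading.
- get_calibration(name): a dict with "mtx" (3x3 intrinsics, pixels), "R" (3x3) and "t" (3): a world point X has camera coordinates R X + t. Camera axes: x right, y down, z forward; pixel columns grow to the right and rows downward; lengths in m; the calibration is good to about 2 mm. The wrist camera is an equidistant fisheye: a pixel r from the principal point sees the ray r / f radians off the axis. A picture is of the moment at which its call begins: read the wrist's pose just before it. get_calibration takes no time and is no camera call; for the wrist camera it gives the pose at the moment of the call.
- robot.close_job(): hands the job in, once; it reports no verdict.
Trained networks look in the newest picture that a camera, given by its name, has taken for a name from the list of things; names that differ only in an ending like _2 or _b are one class to them, and where a whole thing is asked for, a point or a joint stands for the part that bears it (a point fixed in the world has none). Each returns a list of dicts, best first, with "conf" (0 to 1); they miss things now and then, are a little off and sometimes report something else, mostly with a low value. They report only what shows in the picture. A call takes as long as a camera call. They do not tell look-alikes from the thing itself.
- spot_in(camera, name): "bbox" ([centre column, centre row, width, height] in pixels, round what is visible of it).
- masks_of(camera, name): "pixels" (400x640 bool, what is visible of it) and "bbox" ([centre column, centre row, width, height] in pixels, round what is visible of it).
- place_of(camera, name): "centre" ([row, column] in pixels: a listed point, or the origin of a listed thing).
The state is a dict: "t": time; "joint_positions": joint angles; "joint_vel": joint speeds; "effort": joint torques, N m; "eef_pos": TCP position; "eef_rot": TCP orientation; "wrist_force": force on the tool from outside, world axes, zero at the start; "moment": the same for the moment, N m; "grip_width": finger opening in m.
Only numpy, scipy, OpenCV 4.12 (cv2) and the standard library are available. Lean on these libraries where they do the work, as an engineer would, in place of code of your own. Each camera call takes 0.05 s, during which the arm holds its last target.

## Task

Load the aluminium bush carrier into the checking fixture: with your fingertips press hard on the low ribbed pad at its back so that its sprung-up nose goes down, and, still pressing, slide it along the channel under the bridge and the drag spring until it is fully home against the end stop. Then let go and move clear. Do not lift the carrier out of its channel, and do not knock or move the orange box, the brass sleeves or the jar.

Things in the scene. Friction and masses are not known exactly. Their poses are not given: they have to be found in the camera images.
- fixture: Steel fixture fixed to the bench, 270 x 94 mm. x axis: the way in along the channel; z up. Origin on the bench top under the front face of the bridge, on the channel's centre line. Channel floor 12 mm above the bench, from x = -200 mm to the end stop, 58 mm wide between guide rails 9 mm high. Bridge beam across the channel at x = 0 to 16 mm, underside 24 mm above the floor, top 48 mm above the bench.
- plunger_foot (a point): Point on the channel floor at fixture x = -42 mm where a round-topped sprung plunger, 14 mm across, stands up to 8 mm out of the floor under the carrier and lifts the carrier's front; it pushes up with about 5.5 N raised and 6.7 N fully down. Axes as the fixture.
- stop_face (a point): Point on the channel floor's centre line at the foot of the end stop (20 mm high), fixture x = 45 mm, where the carrier's nose must arrive; axes as the fixture.
- carrier: Loose aluminium carrier in the channel, 140 mm long (own x axis, nose at +x), 54 mm wide, 0.2 to 0.4 kg; origin at the centre of its underside. x = -4 to +70 mm is a 22 mm high deck with six flush brass bushes. Behind it, to x = -70 mm, is a low ribbed pad, its top 14 mm above the underside. At the start its nose is 6 to 24 mm before the bridge; it clears the bridge by 2 mm when flat.
- step (a point): Point on the carrier at the foot of the 8 mm high upright step between pad and deck (x = -4 mm, centre line): a face for fingertips to push forward. Axes as the carrier. The underside is hollow from x = -45 to -5 mm, so over the last few mm of travel the plunger pops up into it and the carrier lies flat by itself.
- pad (a point): Point on top of the pad, centre line, 18 mm behind the step, 14 mm above the underside; axes as the carrier. At the start the carrier rests on its rear bottom edge, nose up about 0.07 rad, so the nose hits the bridge; about 10 to 15 N down here lays it flat; keep that up while sliding, which takes 8 to 18 N forward.
- nose (a point): Point on the carrier's front bottom edge, centre line; axes as the carrier.
- drag_spring (a joint): Angle (rad) of the steel leaf drag spring, 30 mm wide, hinged at the back of the bridge and trailing down beyond it; its rolled lip, 12 mm across, is at fixture x = 36 mm and hangs 2.5 mm below the top of the flat carrier's deck. 0 hanging free, about 0.1 riding on the deck; it presses down with about 4.5 N.
- plunger (a joint): Height in m of the plunger above the channel floor: 0 pressed flush, 0.008 fully up.
- sleeve_box: Orange open compartment box of brass sleeves with a clear lid standing open behind, 120 x 190 x 55 mm, fixed; origin at the centre of its underside. Not part of the job.
- sleeve_a: Loose brass sleeve standing upright, 22 mm across, 45 mm tall, bore 13 mm; origin at the centre of its underside. Not part of the job.
- sleeve_b: Second loose brass sleeve, the same as the first. Not part of the job.
- oil_jar: Small white jar with black cap, 52 mm across, 75 mm tall, loose; origin at the centre of its underside. Not part of the job.
Not all that is in view belongs to the job. There is more than one size of the carrier; the one meant has the size given above.

How it is judged:
On the way:
1. the carrier, pressed flat, has its nose under the bridge while the fingers press on it (x of nose in the frame of fixture between 0.003 and 0.04 m and angle between carrier's own z axis and vertical below 0.035 rad and contact force between the fingers and carrier above 3 N), for 0.05 s.
At the end, for the whole second after the job is handed in: The carrier's nose is within 3 mm of the end stop's face and 5 mm of the centre line, the carrier lies flat (within 0.03 rad) and at rest, the drag spring rides on its deck (over 0.05 rad) and the plunger has popped up into its hollow (over 5 mm) (x of nose in the frame of stop_face between -0.003 and 0.003 m and y of nose in the frame of stop_face between -0.005 and 0.005 m and angle between carrier's own z axis and vertical below 0.03 rad and value of joint drag_spring above 0.05 rad and value of joint plunger above 0.005 m and linear speed of carrier below 0.01 m/s); the robot touches nothing.
It fails at once if the carrier is lifted out of its channel (height (world z) of carrier above 0.032 m).
It fails at once if a brass sleeve or the jar is moved more than 20 mm (distance of any of sleeve_a, sleeve_b, oil_jar from where it was at the start of the episode above 0.02 m).
It fails at once if the orange box is struck or pushed (contact force between the arm and sleeve_box above 5 N).
It fails at once if the orange box is struck by the fingers (contact force between the fingers and sleeve_box above 5 N).
It also fails if it takes over 53 s, if anything falls off the work surface, if the arm or the gripper's body presses on something with over 40 N, if the wrist force passes 120 N, or if a joint passes its speed limit or range.

## Working session

There is one attempt and no reset: what is moved stays moved. The work goes in short steps, Python scripts to look and compute and a shell command to move; the robot and the scene stay as the last step left them, time stands still between calls to the robot, and variables do not carry over. Pictures are saved under pics/ and viewed, and the job is handed in when it is done.

```bash
mkdir -p pics; python3 - <<'E'
from cell import *
import cv2
s=robot.state();print({k:s[k] for k in ('t','eef_pos','eef_rot','wrist_force','grip_width')})
for c in ('scene','side'):
    p,d=camera(c);cv2.imwrite(f'pics/{c}0.png',p)
    k=get_calibration(c);print(c,k)
    for n in ('carrier','fixture','step','pad','nose','stop_face','plunger_foot','sleeve_a','oil_jar','sleeve_box'):
        print(n,[(r['conf'],r['centre']) for r in place_of(c,n)][:4])
E
```

```text
{'t': 0.0, 'eef_pos': array([5.49663933e-01, 5.30854792e-05, 2.30744588e-01]), 'eef_rot': array([-3.14149975e+00, -1.64283408e-05,  1.88702764e-03]), 'wrist_force': array([-0.96477483,  0.16342019,  0.5448429 ]), 'grip_width': 0.08543049602946731}
scene {'mtx': array([[450.02134376,   0.        , 322.15077064],
       [  0.        , 450.02134376, 194.3445399 ],
       [  0.        ,   0.        ,   1.        ]]), 'R': array([[ 0.05955587,  0.99800266,  0.02106624],
       [ 0.59606599, -0.01862615, -0.80271938],
       [-0.8007237 ,  0.06036353, -0.59598474]]), 't': array([-0.07999302, -0.30263122,  1.56539326])}
carrier [(0.94, [163.8, 338.7]), (0.9, [209.7, 317.7]), (0.66, [283.7, 362.5])]
fixture [(0.85, [211.1, 351.1])]
step [(0.95, [208.5, 316.5]), (0.95, [281.8, 362.3]), (0.58, [154.7, 338.2])]
pad [(0.71, [155.3, 347.8]), (0.68, [207.0, 305.4]), (0.58, [281.1, 381.0])]
nose [(0.89, [172.4, 312.7]), (0.81, [205.7, 343.8]), (0.63, [295.0, 319.5])]
stop_face [(0.6, [203.2, 364.5])]
plunger_foot [(0.86, [210.8, 334.0])]
sleeve_a [(0.62, [235.5, 341.7]), (0.52, [191.7, 315.8])]
oil
[... 377 characters left out ...]
576]]), 't': array([-0.48410234,  0.27458452,  0.81869242])}
carrier [(0.72, [209.4, 315.1]), (0.6, [166.4, 365.1]), (0.6, [236.5, 208.0])]
fixture [(0.62, [198.9, 293.3])]
step [(0.81, [207.8, 315.6]), (0.69, [161.0, 364.9]), (0.65, [231.8, 205.5]), (0.18, [198.9, 296.3])]
pad [(0.91, [156.1, 363.2]), (0.71, [225.3, 197.0]), (0.6, [212.0, 323.1])]
nose [(0.88, [194.7, 294.9]), (0.81, [252.7, 245.6]), (0.72, [208.5, 316.7]), (0.68, [184.3, 392.8])]
stop_face [(0.69, [187.3, 279.7])]
plunger_foot [(0.83, [204.3, 303.8]), (0.44, [199.7, 292.4])]
sleeve_a [(0.49, [190.3, 327.7]), (0.49, [232.6, 276.0])]
oil_jar [(0.93, [356.2, 434.4])]
sleeve_box [(0.96, [144.7, 214.4]), (0.64, [203.9, 305.9])]
```

View pics/scene0.png

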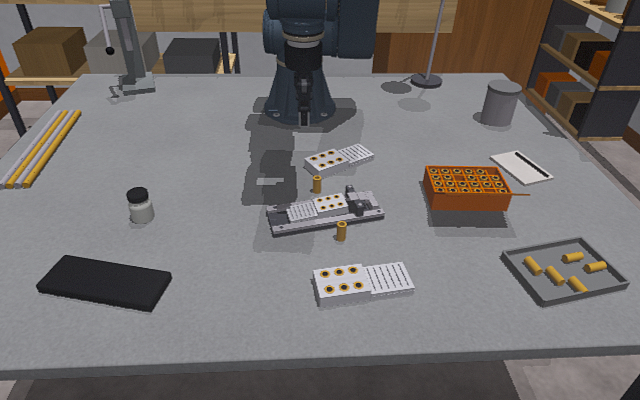

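View pics/side0.png

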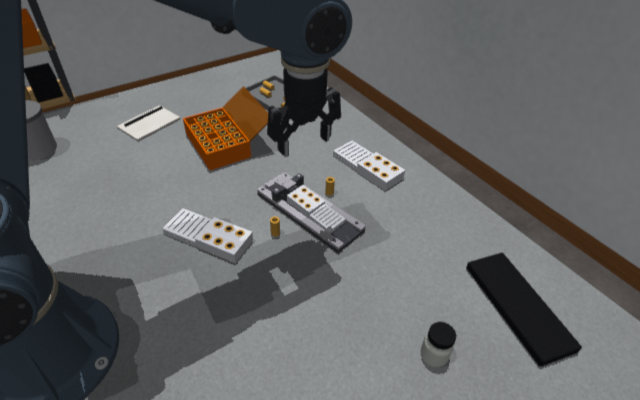

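```bash
cat > h.py <<'E'
import numpy as np,cv2
from cell import *
def ray(c,row,col,k=None):
    k=k or get_calibration(c);K=k['mtx'];x=(col-K[0,2])/K[0,0];y=(row-K[1,2])/K[1,1]
    if c=='wrist':
        th=np.hypot(x,y);q=np.array([x*np.sin(th)/th,y*np.sin(th)/th,np.cos(th)]) if th>1e-9 else np.array([0,0,1.])
    else:q=np.array([x,y,1.])
    return -k['R'].T@k['t'],k['R'].T@q
def atz(c,row,col,z,k=None):
    o,d=ray(c,row,col,k);return o+d*(z-o[2])/d[2]
E
python3 - <<'E'
from h import *
p,d=camera('wrist');cv2.imwrite('pics/wrist0.png',p)
k=get_calibration('wrist');print(k)
Z=dict(carrier=.012,fixture=0,step=.03,pad=.03,nose=.022,stop_face=.012,plunger_foot=.012,sleeve_a=0,oil_jar=0)
for c in ('scene','side','wrist'):
    if c!='wrist':camera(c)
    for n,z in Z.items():
        print(c,n,[(r['conf'],np.round(r['centre']),np.round(atz(c,*r['centre'],z)[:2],4)) for r in place_of(c,n)][:4])
a=cv2.imread('pics/scene0.png')[165:250,250:400];cv2.imwrite('pics/crop0.png',cv2.resize(a,None,fx=5,fy=5,interpolation=cv2.INTER_CUBIC))
E
```

```text
{'mtx': array([[309.70691629,   0.        , 319.85772196],
       [  0.        , 309.70691629, 200.97456103],
       [  0.        ,   0.        ,   1.        ]]), 'R': array([[ 9.99999961e-01,  1.46132239e-04, -2.39600651e-04],
       [ 2.11007187e-04, -9.54383199e-01,  2.98584434e-01],
       [-1.85038024e-04, -2.98584473e-01, -9.54383192e-01]]), 't': array([-0.55227346, -0.03826556,  0.37988299])}
scene carrier [(0.78, array([286., 361.]), array([0.8327, 0.1081])), (0.71, array([162., 338.]), array([0.3756, 0.1024])), (0.57, array([213., 318.]), array([0.5997, 0.0353]))]
scene fixture [(0.85, array([213., 355.]), array([0.5898, 0.1252]))]
scene step [(0.91, array([277., 365.]), array([0.8278, 0.1154])), (0.88, array([208., 316.]), array([0.6018, 0.0297])), (0.87, array([154., 339.]), array([0.3601, 0.1055])), (0.71, array([207., 308.]), array([0.5985, 0.0108]))]
scene pad [(0.95, array([281., 377.]), array([0.8377, 0.1382])), (0.8, array([158., 347.]), array([0.3834, 0.1246])), (0.75, array([206., 307.]), array([0.5965, 0.0088]))]
scene nose [(0.9, array([293., 318.]), array([0.857
[... 2177 characters left out ...]
, 0.1154])), (0.2, array([ 35., 340.]), array([0.5737, 0.1587]))]
wrist pad [(0.96, array([ 70., 529.]), array([0.8191, 0.1449])), (0.89, array([171., 369.]), array([0.608 , 0.0058])), (0.84, array([ 72., 155.]), array([0.3553, 0.1304])), (0.58, array([149., 366.]), array([0.604 , 0.0308]))]
wrist nose [(0.98, array([151., 209.]), array([0.4206, 0.0292])), (0.81, array([ 88., 353.]), array([0.5897, 0.0987])), (0.69, array([159., 520.]), array([0.819 , 0.0253]))]
wrist stop_face []
wrist plunger_foot [(0.63, array([ 36., 340.]), array([0.5756, 0.1619]))]
wrist sleeve_a [(0.89, array([143., 273.]), array([0.4949, 0.0342])), (0.76, array([105., 424.]), array([0.6809, 0.0839]))]
wrist oil_jar []
```

View pics/wrist0.png

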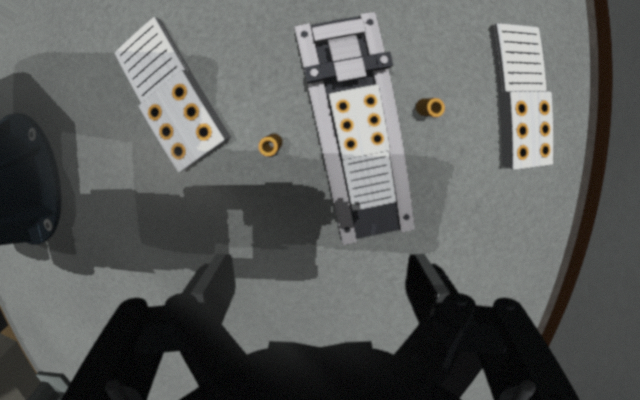

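View pics/crop0.png

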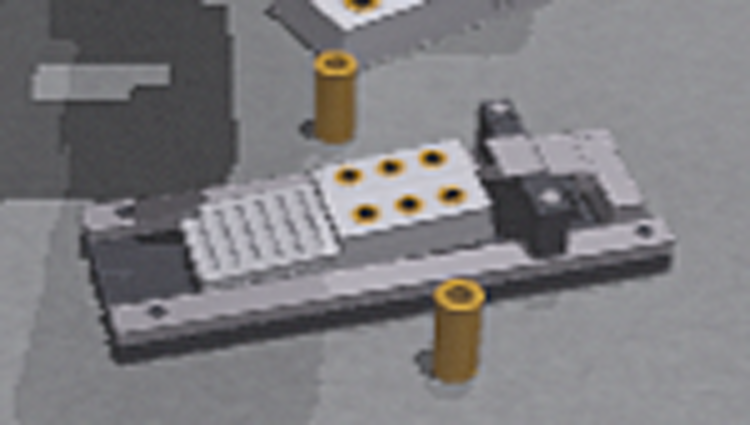

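```bash
python3 - <<'E'
from h import *
k=get_calibration('wrist')
P=[atz('wrist',r,c,.021,k)[:2] for c,r in [(295,27),(376,13),(413,229),(343,242)]]
print(np.round(P,4)); P=np.array(P)
f=(P[0]+P[1])/2;n=(P[2]+P[3])/2
print('far',f,'near',n,'len',np.linalg.norm(f-n),'w',np.linalg.norm(P[0]-P[1]),np.linalg.norm(P[2]-P[3]))
for i,j in((3,0),(2,1)):print(np.degrees(np.arctan2(*(P[j]-P[i])[::-1])))
# carrier edges: step line, deck corners (wrist)
for nm,c,r,z in [('stepL',342,160,.028),('stepR',391,151,.028),('noseL',330,92,.039),('noseR',378,83,.039),('rearL',354,210,.026),('rearR',397,204,.026),('brL',308,78,.048),('brR',391,66,.048)]:
    print(nm,np.round(atz('wrist',r,c,z,k),4))
p=cv2.imread('pics/wrist0.png')[0:260,270:440];cv2.imwrite('pics/crop1.png',cv2.resize(p,None,fx=2.3,fy=2.3,interpolation=cv2.INTER_CUBIC))
E
```

```text
[[ 0.5244  0.1707]
 [ 0.6159  0.19  ]
 [ 0.6707 -0.0707]
 [ 0.5813 -0.0874]]
far [0.5701731  0.18036728] near [ 0.6260432  -0.07904158] len 0.26535715841081364 w 0.09352243706965911 0.09093257094865068
102.43891647726304
101.87216577367793
stepL [0.5773 0.0174 0.028 ]
stepR [0.6336 0.0286 0.028 ]
noseL [0.563  0.0933 0.039 ]
noseR [0.6145 0.1046 0.039 ]
rearL [ 0.593  -0.0431  0.026 ]
rearR [ 0.6453 -0.0356  0.026 ]
brL [0.5401 0.1077 0.048 ]
brR [0.6267 0.123  0.048 ]
```

View pics/crop1.png

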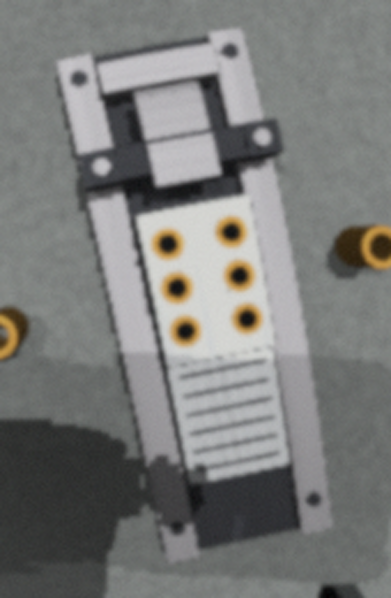

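Three carriers are in view, in wrist pixels (172,93), (365,146) and (520,96). The one at (365,146) is meant. It is the only one in the channel, and it measures 54 mm wide with a 74 mm deck. The step is about (0.605, 0.023) and the heading about 102°. The nose is about 20 mm before the bridge, so the travel needed is about 65 mm.

```bash
python3 -m crank '{"dr":[[0,0,0.1],[0,0,0.211],[0,0,0.211],[0,0,0.211],[0,0,0.211],[0,0,0.211],[0,0,0.211],[0,0,0.211]],"delta_pos":[[3,0.3,-1],[5.9,0.7,-4],[5.9,0.7,-8],[5.9,0.7,-12],[5.9,0.7,-15],[5.9,0.7,-16.5],[5.9,0.7,-16.5],[5.9,0.7,-16.5]],"hand":[-1,-1,-1,-1,-1,-1,-1,-1]}'; python3 - <<'E'
from h import *
s=robot.state();print({k:s[k] for k in ('t','eef_pos','eef_rot','wrist_force','grip_width')})
a=[]
for c in ('scene','side','wrist'):
    p,d=camera(c);cv2.imwrite(f'pics/{c}1.png',p)
    if c!='wrist':
        k=get_calibration(c);q=k['R']@s['eef_pos']+k['t'];u=k['mtx']@q/q[2];x,y=int(u[0]),int(u[1])
        a.append(cv2.resize(p[y-60:y+60,x-80:x+80],None,fx=3.5,fy=3.5,interpolation=cv2.INTER_CUBIC)[:, :]);print(c,x,y)
        cv2.imwrite(f'pics/c_{c}1.png',a[-1])
E
```

```text
t: 3.27
eef_pos: [0.6089, 0.007, 0.0662]
eef_rot: [-3.124, -0.331, 0.001]
wrist_force: [0.2, -0.1, -0.4]
grip_width: 0.0001
{'t': 3.2667, 'eef_pos': array([0.60892972, 0.00703535, 0.06619246]), 'eef_rot': array([-3.12395372e+00, -3.30778639e-01,  1.45151249e-03]), 'wrist_force': array([ 0.18622585, -0.09489272, -0.40789764]), 'grip_width': 0.00012668738201921444}
scene 306 197
side 323 199
```

View pics/c_scene1.png

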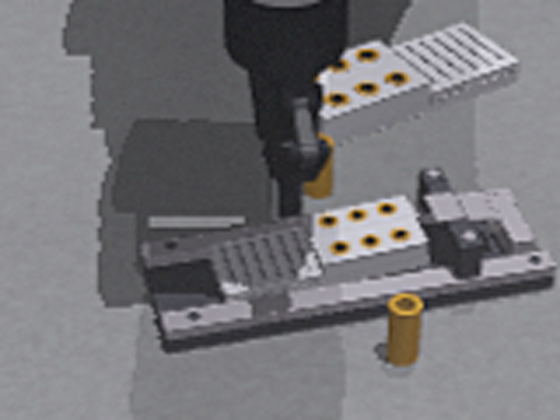

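View pics/c_side1.png

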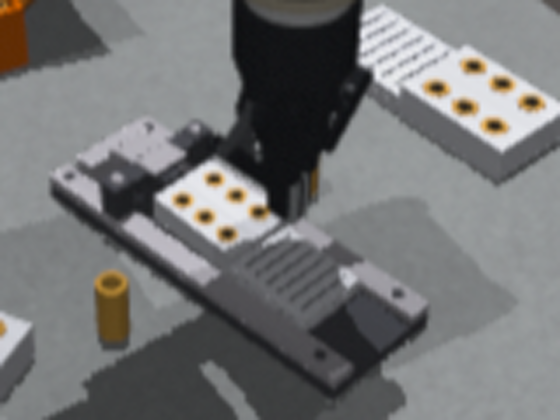

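View pics/wrist1.png

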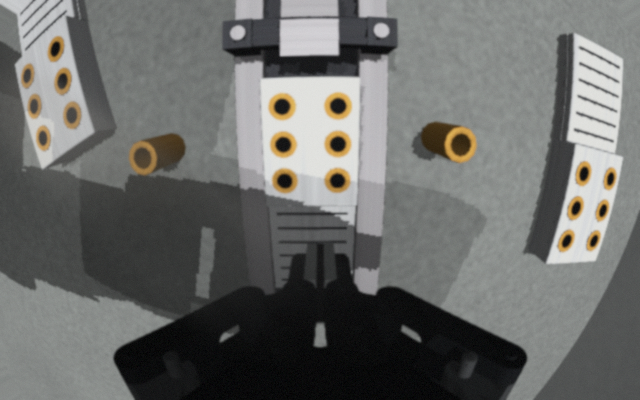

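```bash
python3 - <<'E'
from h import *
p=cv2.imread('pics/wrist1.png')
k=get_calibration('wrist')
q=k['R']@robot.state()['eef_pos']+k['t'];th=np.arctan2(np.hypot(q[0],q[1]),q[2]);print('tcp px',k['mtx'][:2,2]+309.7*th*q[:2]/np.hypot(q[0],q[1]))
u=np.array([-.2096,.9778]);v=np.array([-.9778,-.2096]);T=np.array([.6089,.007])
for nm,c,r,z in [('stepL',268,205,.036),('stepR',357,205,.036),('noseL',262,77,.041),('noseR',359,77,.041),('railL',236,160,.021),('railR',386,160,.021),('brL',222,52,.048),('brR',397,52,.048)]:
    X=atz('wrist',r,c,z,k)[:2]-T;print(nm,np.round([X@u,X@v],4))
cv2.imwrite('pics/crop2.png',cv2.resize(p[0:300,200:420],None,fx=2,fy=2))
E
```

```text
tcp px [315.22665722 259.52937228]
stepL [0.019  0.0275]
stepR [ 0.019  -0.0257]
noseL [0.0935 0.0277]
noseR [ 0.093  -0.0247]
railL [0.0441 0.0496]
railR [ 0.0438 -0.0452]
brL [0.108  0.0483]
brR [ 0.107 -0.044]
```

View pics/crop2.png

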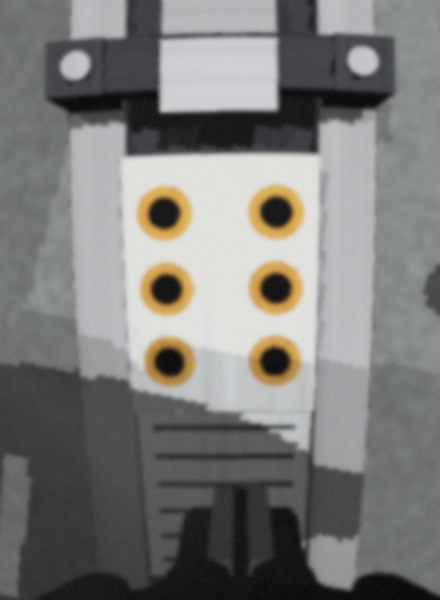

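```bash
python3 -m crank '{"dr":[[0,0,0],[0,0,0],[0,0,0],[0,0,0],[0,0,0],[0,0,0]],"delta_pos":[[-0.37,0.33,-1.5],[-0.37,0.33,-2.8],[-0.37,0.33,-3.3],[-0.37,0.33,-3.5],[-0.37,0.33,-3.6],[-0.37,0.33,-3.6]],"hand":[-1,-1,-1,-1,-1,-1]}'
```

```text
t: 3.92
eef_pos: [0.6056, 0.0102, 0.0306]
eef_rot: [3.124, 0.331, 0.001]
wrist_force: [0.4, -0.4, -0.2]
grip_width: 0.0001
```

```bash
python3 -m crank '{"dr":[[0,0,0],[0,0,0],[0,0,0],[0,0,0]],"delta_pos":[[0,0,-0.2],[0,0,-0.4],[0,0,-0.5],[0,0,-0.5]],"hand":[-1,-1,-1,-1]}'
```

```text
t: 4.25
eef_pos: [0.6058, 0.0108, 0.0264]
eef_rot: [-3.124, -0.331, -0.002]
wrist_force: [-3.5, 4.6, 10.1]
grip_width: -0.0
```

```bash
python3 -m crank '{"dr":[[0,0,0],[0,0,0],[0,0,0]],"delta_pos":[[0,0,-0.1],[0,0,-0.15],[0,0,-0.15]],"hand":[-1,-1,-1]}'; python3 - <<'E'
from h import *
s=robot.state()
for c in ('side','wrist'):
    p,d=camera(c)
    if c=='wrist':cv2.imwrite('pics/w2.png',p)
    else:
        cv2.imwrite('pics/s2.png',cv2.resize(p[140:260,240:400],None,fx=4,fy=4,interpolation=cv2.INTER_CUBIC))
E
```

```text
t: 4.5
eef_pos: [0.6059, 0.0109, 0.026]
eef_rot: [-3.124, -0.331, -0.002]
wrist_force: [-7.6, 4.7, 21.6]
grip_width: -0.0002
```

View pics/s2.png

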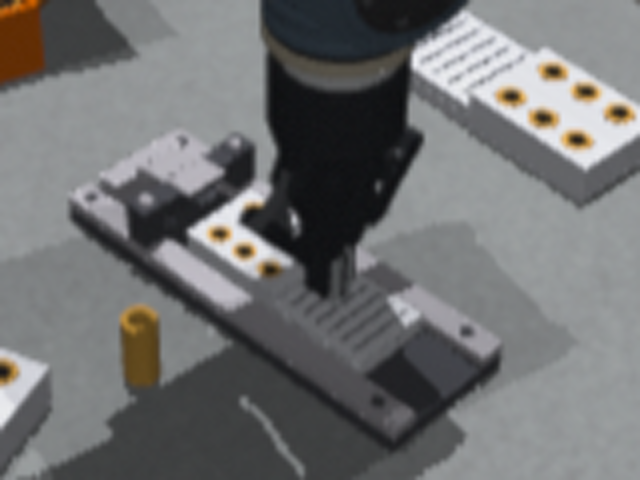

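View pics/w2.png

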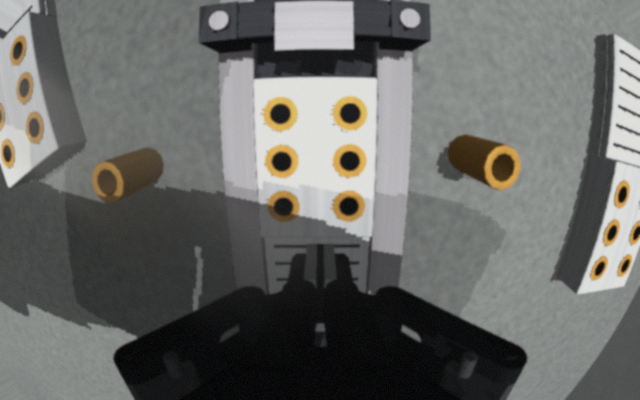

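```bash
python3 -m crank '{"dr":[[0,0,0],[0,0,0],[0,0,0],[0,0,0],[0,0,0],[0,0,0]],"delta_pos":[[-0.04,0.2,0],[-0.08,0.4,0],[-0.13,0.6,0],[-0.17,0.8,0],[-0.21,0.98,0],[-0.21,0.98,0]],"hand":[-1,-1,-1,-1,-1,-1]}'; python3 - <<'E'
from h import *
p,d=camera('wrist');cv2.imwrite('pics/w3.png',p)
E
```

```text
t: 5.1
eef_pos: [0.6054, 0.0194, 0.026]
eef_rot: [3.123, 0.331, 0.008]
wrist_force: [0.7, -3.8, 12.5]
grip_width: 0.0002
```

View pics/w3.png

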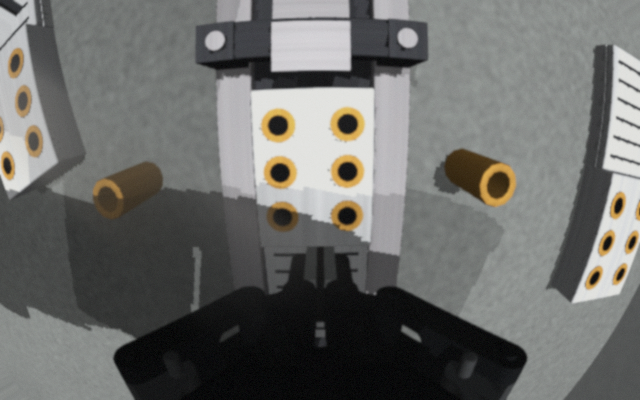

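```bash
python3 -m crank '{"dr":[[0,0,0],[0,0,0],[0,0,0],[0,0,0],[0,0,0],[0,0,0]],"delta_pos":[[-0.05,0.1,-0.06],[-0.12,0.4,-0.06],[-0.18,0.7,-0.06],[-0.25,1.0,-0.06],[-0.3,1.2,-0.06],[-0.3,1.2,-0.06]],"hand":[-1,-1,-1,-1,-1,-1]}'; python3 - <<'E'
from h import *
p,d=camera('wrist');cv2.imwrite('pics/w4.png',p)
E
```

```text
t: 5.65
eef_pos: [0.6031, 0.0311, 0.026]
eef_rot: [3.122, 0.331, 0.011]
wrist_force: [2.3, -6.2, 16.6]
grip_width: 0.0003
```

View pics/w4.png

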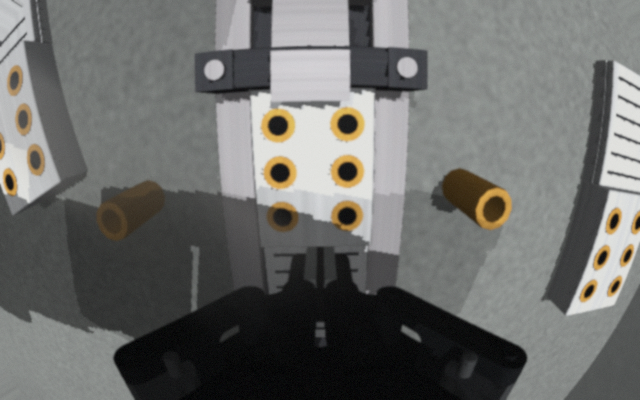

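```bash
python3 -m crank '{"dr":[[0,0,0],[0,0,0],[0,0,0],[0,0,0],[0,0,0],[0,0,0],[0,0,0],[0,0,0]],"delta_pos":[[-0.07,0.3,-0.04],[-0.14,0.6,-0.04],[-0.21,0.9,-0.04],[-0.28,1.2,-0.04],[-0.35,1.5,-0.04],[-0.42,1.8,-0.04],[-0.46,2.0,-0.04],[-0.46,2.0,-0.04]],"hand":[-1,-1,-1,-1,-1,-1,-1,-1]}'; python3 - <<'E'
from h import *
p,d=camera('wrist');cv2.imwrite('pics/w5.png',p)
E
```

```text
t: 6.37
eef_pos: [0.5989, 0.0509, 0.026]
eef_rot: [3.122, 0.331, 0.012]
wrist_force: [2.5, -7.6, 19.7]
grip_width: 0.0004
```

View pics/w5.png

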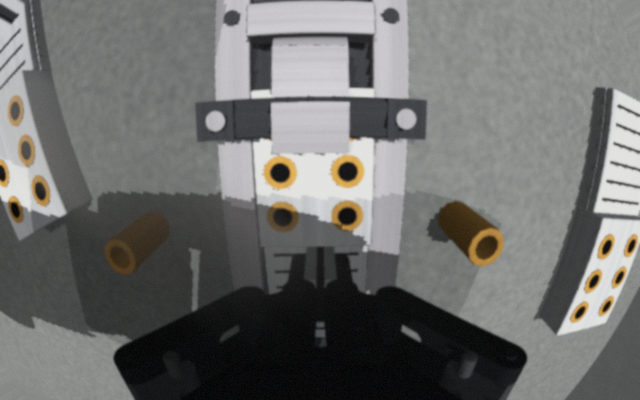

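```bash
python3 -m crank '{"dr":[[0,0,0],[0,0,0],[0,0,0],[0,0,0],[0,0,0],[0,0,0],[0,0,0],[0,0,0]],"delta_pos":[[-0.07,0.3,0],[-0.14,0.6,0],[-0.21,0.9,0],[-0.28,1.2,0],[-0.35,1.5,0],[-0.4,1.7,0],[-0.46,2.0,0],[-0.46,2.0,0]],"hand":[-1,-1,-1,-1,-1,-1,-1,-1]}'; python3 - <<'E'
from h import *
p,d=camera('wrist');cv2.imwrite('pics/w6.png',p)
E
```

```text
t: 7.08
eef_pos: [0.5946, 0.0702, 0.026]
eef_rot: [3.121, 0.331, 0.013]
wrist_force: [3.8, -15.8, 18.8]
grip_width: 0.0005
```

View pics/w6.png

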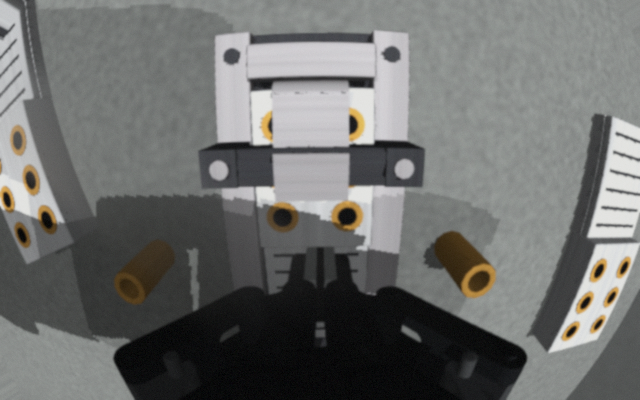

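```bash
python3 -m crank '{"dr":[[0,0,0],[0,0,0],[0,0,0],[0,0,0]],"delta_pos":[[-0.04,0.2,0],[-0.08,0.4,0],[-0.08,0.4,0],[-0.08,0.4,0]],"hand":[-1,-1,-1,-1]}'
```

```text
t: 7.47
eef_pos: [0.5938, 0.0739, 0.026]
eef_rot: [3.121, 0.331, 0.013]
wrist_force: [4.0, -17.0, 19.8]
grip_width: 0.0005
```

```bash
python3 -m crank '{"dr":[[0,0,0],[0,0,0],[0,0,0]],"delta_pos":[[-0.03,0.12,0],[-0.05,0.2,0],[-0.05,0.2,0]],"hand":[-1,-1,-1]}'; python3 - <<'E'
from h import *
p,d=camera('wrist');cv2.imwrite('pics/w7.png',p)
E
```

```text
t: 7.72
eef_pos: [0.5936, 0.0751, 0.026]
eef_rot: [3.119, 0.331, 0.013]
wrist_force: [4.4, -23.1, 18.1]
grip_width: 0.0002
```

View pics/w7.png

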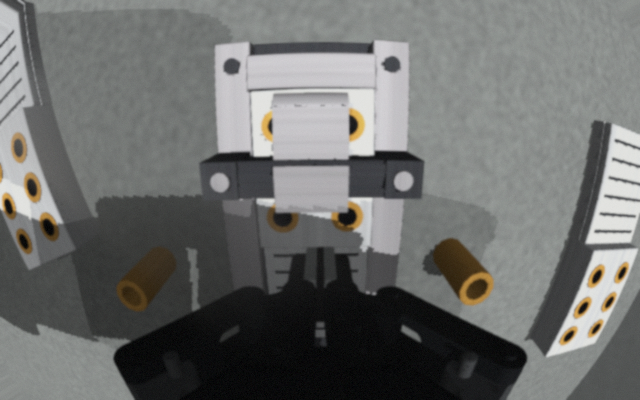

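```bash
python3 -m crank '{"dr":[[0,0,0],[0,0,0],[0,0,0]],"delta_pos":[[-0.03,0.12,0],[-0.05,0.2,0],[-0.05,0.2,0]],"hand":[-1,-1,-1]}'
```

```text
t: 8.02
eef_pos: [0.5935, 0.0753, 0.026]
eef_rot: [3.117, 0.331, 0.014]
wrist_force: [7.5, -37.3, 17.3]
grip_width: -0.0001
```

```bash
python3 -m crank '{"dr":[[0,0,0],[0,0,0],[0,0,0],[0,0,0],[0,0,0],[0,0,0],[0,0,0]],"delta_pos":[[0.03,-0.15,0],[0.06,-0.27,0],[0.06,-0.27,0.2],[0.06,-0.27,0.5],[0.06,-0.27,2],[0.15,-0.7,5],[0.4,-2,8]],"hand":[-1,-1,-1,-1,-1,-1,-1]}'
 python3 -m crank '{"dr":[[0,0,0],[0,0,0],[0,0,0],[0,0,0],[0,0,0]],"delta_pos":[[0.5,-3,2],[1,-5,4],[1,-7,6],[1,-7,6],[1,-7,6]],"hand":[-1,-1,-1,-1,-1]}'; python3 - <<'E'
from h import *
for c in ('wrist','scene','side'):
    p,d=camera(c);cv2.imwrite(f'pics/{c}8.png',p)
    if c=='scene': cv2.imwrite('pics/scene8c.png',cv2.resize(p[165:250,250:400],None,fx=5,fy=5,interpolation=cv2.INTER_CUBIC))
    if c=='side': cv2.imwrite('pics/side8c.png',cv2.resize(p[150:260,230:390],None,fx=5,fy=5,interpolation=cv2.INTER_CUBIC))
    print(c,[(n,[(r['conf'],np.round(atz(c,*r['centre'],z)[:2],4)) for r in place_of(c,n)]) for n,z in (('nose',.012),('stop_face',.012),('step',.026))])
E
```

```text
t: 8.6
eef_pos: [0.5925, 0.0608, 0.1033]
eef_rot: [-3.124, -0.332, 0.003]
wrist_force: [0.4, -1.0, -0.1]
grip_width: 0.0
t: 9.02
eef_pos: [0.6037, -0.0106, 0.1639]
eef_rot: [3.124, 0.328, 0.004]
wrist_force: [-0.1, 0.4, -0.9]
grip_width: -0.0001
wrist [('nose', [(0.88, array([0.8283, 0.0252])), (0.77, array([0.4185, 0.0271]))]), ('stop_face', [(0.61, array([0.5728, 0.1593]))]), ('step', [(0.73, array([0.3607, 0.1121])), (0.65, array([0.8165, 0.1164])), (0.57, array([0.5887, 0.0869])), (0.49, array([0.5824, 0.1108]))])]
scene [('nose', [(0.92, array([0.438 , 0.0286])), (0.74, array([0.5737, 0.1593])), (0.56, array([0.854 , 0.0181]))]), ('stop_face', [(0.82, array([0.572 , 0.1553])), (0.17, array([ 0.6104, -0.3728]))]), ('step', [(0.98, array([0.8358, 0.1114])), (0.74, array([0.5927, 0.0949])), (0.74, array([0.3556, 0.0998]))])]
side [('nose', [(0.8, array([0.8251, 0.0046])), (0.74, array([0.4026, 0.0126])), (0.69, array([0.5705, 0.1548]))]), ('stop_face', [(0.97, array([0.5719, 0.1482]))]), ('step', [(0.77, array([0.3625, 0.1022])), (0.64, array([0.8095, 0.1075])), (0.62, array([0.5848, 0.0808]))])]
```

View pics/wrist8.png

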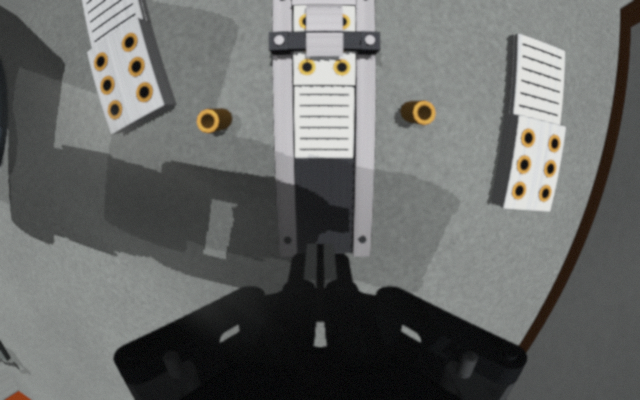

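View pics/scene8c.png

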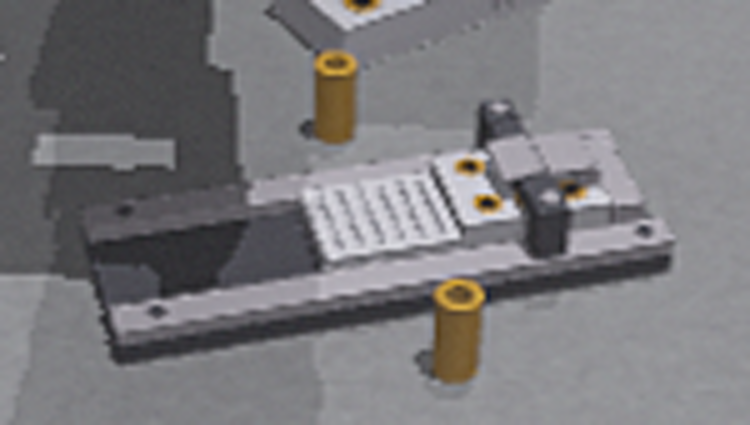

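View pics/side8c.png

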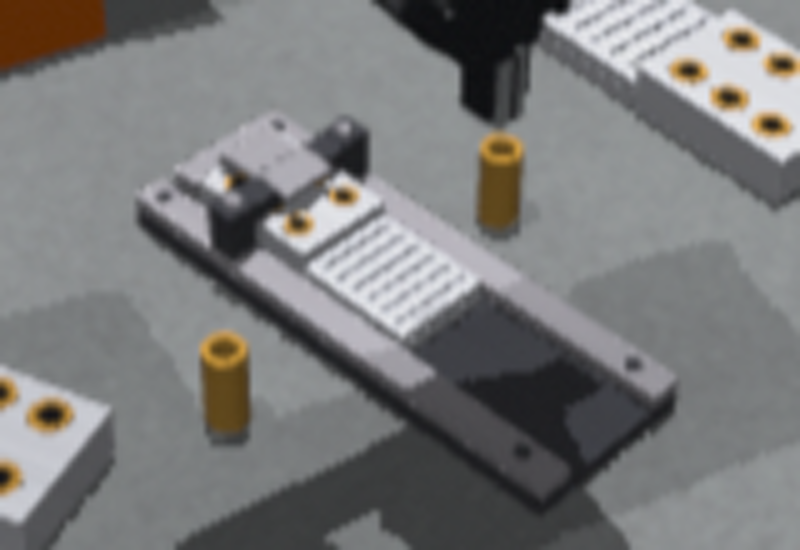

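```bash
python3 -m crank '{"dr":[[0,0,0],[0,0,0],[0,0,0],[0,0,0],[0,0,0],[0,0,0]],"delta_pos":[[-0.5,2,0],[-1,5,0],[-1.5,7.5,0],[-1.5,7.5,-3],[-1.5,7.5,-4],[-1.5,7.5,-4]],"hand":[-1,-1,-1,-1,-1,-1]}'; python3 - <<'E'
from h import *
p,d=camera('wrist');cv2.imwrite('pics/w9.png',cv2.resize(p[20:270,200:420],None,fx=2.4,fy=2.4,interpolation=cv2.INTER_CUBIC))
k=get_calibration('wrist');print(robot.state()['eef_pos'])
np.save('w9.npy',p)
E
```

```text
t: 10.12
eef_pos: [0.5866, 0.065, 0.1203]
eef_rot: [-3.124, -0.331, 0.008]
wrist_force: [-0.0, -0.2, 0.2]
grip_width: -0.0001
[0.58757884 0.06466745 0.12186888]
```

View pics/w9.png

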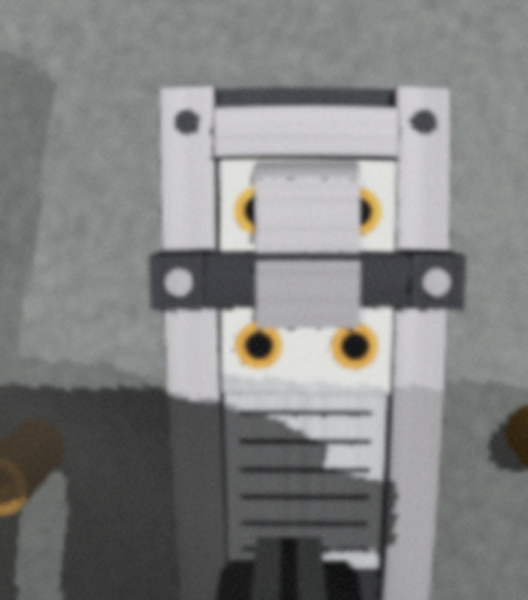

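```bash
python3 - <<'E'
from h import *
k=get_calibration('wrist');u=np.array([-.2096,.9778]);v=np.array([-.9778,-.2096])
g=lambda c,r,z:atz('wrist',20+r/2.4,200+c/2.4,z,k)[:2]
br=g(305,252,.048);st=g(305,392,.034);ns=g(305,158,.034);w=[g(222,200,.034)@v,g(396,200,.034)@v];rl=[g(160,200,.021)@v,g(449,200,.021)@v]
print('bridge back->step',(br-st)@u,'exp .045','deck len',(ns-st)@u,'exp .074','lat off',np.mean(w)-np.mean(rl))
E
```

```text
bridge back->step 0.04537233123799252 exp .045 deck len 0.07375575728626148 exp .074 lat off -0.0010248426400528698
```

```bash
python3 -m crank '{"dr":[[0,0,0],[0,0,0],[0,0,0],[0,0,0]],"delta_pos":[[0,-1,3],[0,-2,6],[0,-2,6],[0,-2,6]],"hand":[-1,-1,-1,-1]}'; python3 -c "
from cell import robot
print(robot.close_job())"
```

```text
t: 10.5
eef_pos: [0.5895, 0.044, 0.1854]
eef_rot: [3.124, 0.328, 0.007]
wrist_force: [0.1, 1.4, 0.4]
grip_width: 0.0
the job is handed in; nothing more can be done
None
```

The carrier is home against the end stop, and I handed the job in at about 10.5 s; no verdict was reported. With the fingers shut I pressed the ribbed pad, with 12–22 N down. I slid the carrier about 62 mm under the bridge and drag spring, until the push against the end stop rose from about 17 N to 38 N. Then I took off the forward push, lifted straight up and moved clear.

**Position:** The last close view shows the nose edge tight against the stop, with no gap to be seen. The step is 45.4 mm from the back of the bridge (45 mm expected), and the carrier is about 1 mm off the centre line.

**Other conditions:** The spring's lip rides on the deck, and the carrier looks flat. The two sleeves look undisturbed in the last views. The fingers worked well away from the orange box and the jar.

**Not confirmed:** The plunger is hidden, so I only infer from the carrier's position and flatness that it popped up. The networks' points for the nose and stop were 4–7 mm apart. I relied on my own edge measurement instead.

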